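# Set the bread-slicing guide to its marker

## Robot

A 7-joint arm with a two-finger parallel gripper is mounted at the origin on a cart in front of the work surface, level with it; the furniture and walls round the work are solid. World frame = base frame: x ahead of the robot, y to its left, z up, the work surface at z = 0. Lengths are in m, angles in rad, forces in N, time in s.
With the tool pointing down it reaches from about 0.4 to 0.875 m from the base axis. Payload 6.5 kg.
Tool frame: the origin (TCP) lies on the centre line of the jaws, within the pads' length; the fingertips stand 22 mm ahead of it and the grasp point (between the pads) lies 3 mm ahead of it; z points along the fingers, y is the line along which they close (so a half turn about z gives the same grasp; the last joint's range is limited). The gripper opens to 88 mm and grips with 3 to 60 N. Pads are 18 mm wide; open, the fingers measure 123 mm over their backs; the gripper's body (75 mm by 187 mm) begins 45 mm behind the grasp point.
Start: joints at [1.141, 0.536, -0.004, 1.538, 0.003, 1.067, -0.071], TCP at [0.231, -0.607, 0.261] pointing down, gripper open.
Joint ranges: [-2.7, 2.7], [-0.37, 2.16], [-1.27, 1.26], [0.24, 2.4], [-1.31, 4.45], [0.19, 1.91], [-2.76, 2.76]. Speed limits (rad/s): [2.39, 2.39, 3.14, 3.14, 3.14, 3.14, 3.14].

## Interface

Orientations are given as a unit quaternion [w, x, y, z].
In Python, from workcell import arm gives the robot as it stands. Calls block until the motion is done:
- arm.move_to(position, orientation): joint-space move of the TCP to a pose.
- arm.move_l(position, frame=None, velocity=0.15, max_force=None): straight line of the TCP; frame=None keeps the orientation; velocity is the mean speed in m/s. With max_force (N) it stops when the force on the tool has changed by that much, and returns True; else False.
- arm.move_joints(angles): joint-space move.
- arm.grip(opening, squeeze=None): finger opening in m; squeeze is the grip in N (None keeps the last); returns when the fingers have stopped.
- arm.pause(seconds).
- arm.solve_ik(position, orientation): joint angles nearest the present ones, or None.
- arm.read_state(): the state.
- arm.camera(name): name is "scene" or "top"; returns the picture (420x560x3 uint8, red, green, blue); there is no depth.
- arm.camera_model(name): a dict with "K" (3x3 intrinsics, pixels), "extrinsics" (4x4, takes a point from camera to world coordinates). Camera axes: x right, y down, z forward; pixel columns grow to the right and rows downward; lengths in m; the calibration is good to about 2 mm. A picture is of the moment at which its call begins. camera_model takes no time and is no camera call.
A pose or a line that the arm cannot do raises arm.Unreachable and nothing moves.
- arm.job_done(): hands the job in; it is judged then, once.
The state is a dict: "t": time; "joints": joint angles; "dq": joint speeds; "effort": joint torques, N m; "eef_pos": TCP position; "eef_rot": TCP orientation; "contact_force": force on the tool from outside, world axes, zero at the start; "ft_torque": the same for the moment, N m; "width": finger opening in m; "gripper_force": force on a finger pad.
Only numpy, scipy, OpenCV 4.12 (cv2) and the standard library are available. Lean on these libraries where they do the work, as an engineer would, in place of code of your own. Each camera call takes 0.05 s, during which the arm holds its last target. There are 200 camera calls.

## Task

The bread-slicing guide is to be set for slanted slices. First loosen its black wing knob by turning it about 70 degrees anticlockwise, then swing the steel arm by its upright wooden grip until the arm points at the tall slim marker on the scale (not at the flat round one), and turn the wing knob back clockwise until it is tight.

Things in the scene. Friction and masses are not known exactly. Their poses are not given: they have to be found in the camera images.
- clamp_knob (a joint): turn of the wing knob in rad: 0 is tight against its stop; it grows anticlockwise seen from above, to the other stop at 1.4. It clamps the arm the harder the nearer it is to 0; above 0.8 it counts as loosened, and 1.2 is a good loose setting. It needs about 0.2 N m, stays where it is left, and does not rise.
- knob_grip (a point): centre of the wing knob's black plastic bar, on the arm's pivot axis, 72 mm above the worktop. The bar is 52 mm long (this frame's x, turning with the knob), 13 mm thick (y), 30 mm high (55 to 85 mm above the worktop), on a 12 mm stem; below it lies a 62 mm wide hub, top at 38 mm. The guide's board (18 mm thick, 250 mm wide at the robot's end) is fixed to the worktop.
- post (a point): centre of the upright round wooden grip on the steel arm, 18 to 22 mm thick, 30 to 95 mm above the worktop (this point: 74 mm), 120 mm from the pivot axis; x points outwards along the arm, z up. The arm (22 mm wide, top at 30 mm, tip 145 mm from the pivot) swings level, 1.0 rad either side of the middle, and stays put; moving it takes about 3 N at the grip with the knob at 1.2, 10 N clamped.
- marker (a point): middle of the tall slim steel marker, 32 mm high and at most 14 mm in diameter, that stands fixed on the grey scale plate (plate top 20 mm above the worktop), 170 to 210 mm from the pivot axis; only its position matters. The other marker is a flat steel disc, 20 mm in diameter and 6 mm high, on the other side of the scale; it is not listed.

How it is judged:
By the outcome, as a careful person would: the job done as asked, in the order asked, and still so for the second after the job is handed in, with the robot touching nothing.
It also fails if it takes over 61 s, if anything falls off the work surface, if the arm or the gripper's body presses on something with over 40 N, if the wrist force passes 120 N, or if a joint passes its speed limit or range.

## Working session

There is one attempt and no reset: what is moved stays moved. The work goes in short steps, each a Python script; the robot and the scene stay as the last script left them, time stands still between calls to the robot, and variables do not carry over. Pictures are saved under pics/ and viewed, at most 10 in all, crops included, and the job is handed in when it is done.

```bash
mkdir -p pics; ls; python3 - <<'E'
from workcell import arm
import cv2
for n in("scene","top"):
    cv2.imwrite(f"pics/{n}0.png",arm.camera(n)[:,:,::-1])
    m=arm.camera_model(n);print(n,m["K"],m["extrinsics"])
print(arm.read_state())
E
```

```text
pics
scene [[502.66369017   0.         282.4290192 ]
 [  0.         502.66369017 212.82620713]
 [  0.           0.           1.        ]] [[-0.45300188 -0.61609147  0.64437613 -0.04973193]
 [-0.89149509  0.31716722 -0.32348332  0.3737826 ]
 [-0.00507967 -0.72099671 -0.69291987  0.69037083]
 [ 0.          0.          0.          1.        ]]
top [[461.7241562    0.         274.68074092]
 [  0.         461.7241562  213.54790862]
 [  0.           0.           1.        ]] [[-0.02521843 -0.99000895  0.13873106  0.3874054 ]
 [-0.99960995  0.02663835  0.00838754  0.07492599]
 [-0.01199931 -0.13846543 -0.99029457  0.93197745]
 [ 0.          0.          0.          1.        ]]
{'t': 0.1, 'joints': array([ 1.14077813,  0.53710628, -0.00444683,  1.53870964,  0.0026015 ,
        1.06728218, -0.07121545]), 'dq': array([-0.00039059, -0.00115228,  0.00078781, -0.00158676, -0.00202101,
       -0.00068281, -0.0010333 ]), 'effort': array([ 4.19316537e-03, -5.72079062e+01,  9.94692408e-01, -2.52228874e+01,
       -5.61719388e-02,  1.35000679e-02,  3.46492823e-05]), 'eef_pos': array([ 0.23112268, -0.6070007 ,  0.25994151]), 'eef_rot': array([-7.25745197e-04,  9.83494058e-01,  1.80938871e-01, -1.88542115e-04]), 'contact_force': array([-0.45697539,  0.3312422 , -0.26420934]), 'ft_torque': array([-0.02394626, -0.00056135, -0.03673378]), 'gripper_force': 0.0, 'width': 0.08815843535893235}
```

View pics/scene0.png

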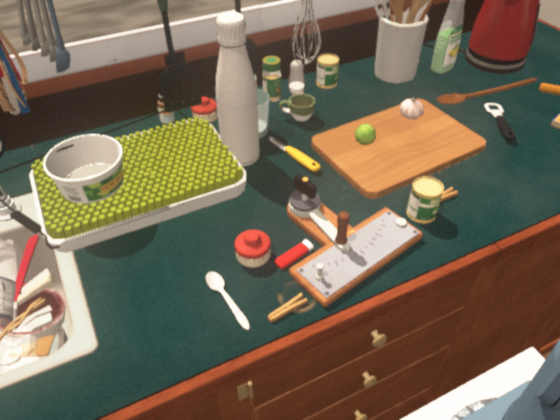

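View pics/top0.png

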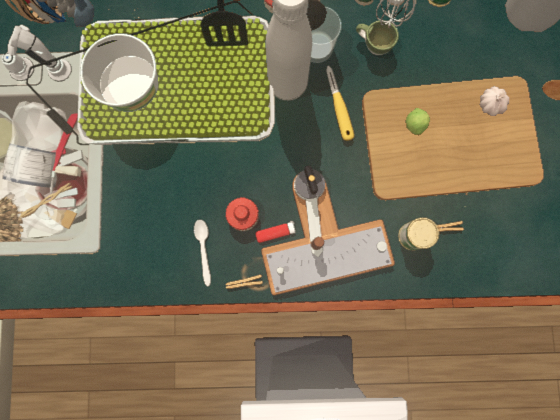

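The scene view shows the knob at about (304,187), the grip at (342,228), the tall marker at (320,270) and the flat disc at (401,222). In the top view they are at (311,182), (318,245), (281,271) and (381,247). Next I'll enlarge the guide.

```bash
python3 - <<'E'
import cv2,numpy as np
a=cv2.imread("pics/scene0.png")[165:305,270:430];b=cv2.imread("pics/top0.png")[160:300,255:400]
f=lambda i:cv2.resize(i,None,fx=5,fy=4 if 0 else 5,interpolation=cv2.INTER_CUBIC)
a=cv2.resize(a[:,:],None,fx=4,fy=4,interpolation=cv2.INTER_CUBIC);b=cv2.resize(b,None,fx=4,fy=4,interpolation=cv2.INTER_CUBIC)
cv2.imwrite("pics/s_crop.png",a);cv2.imwrite("pics/t_crop.png",b)
E
```

```text
(no output)
```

View pics/s_crop.png

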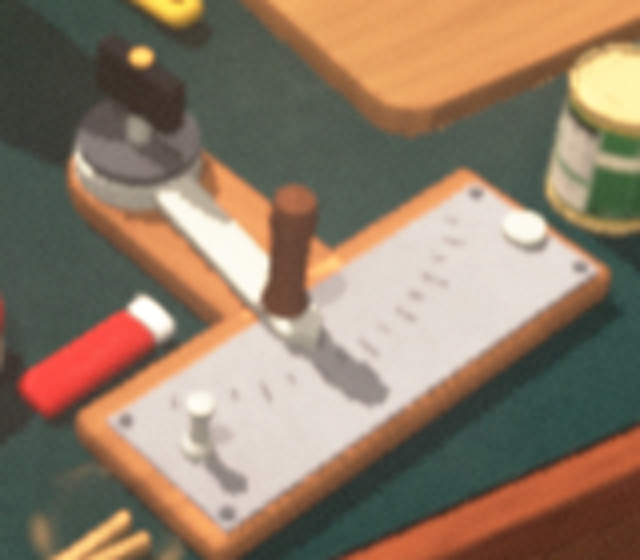

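View pics/t_crop.png

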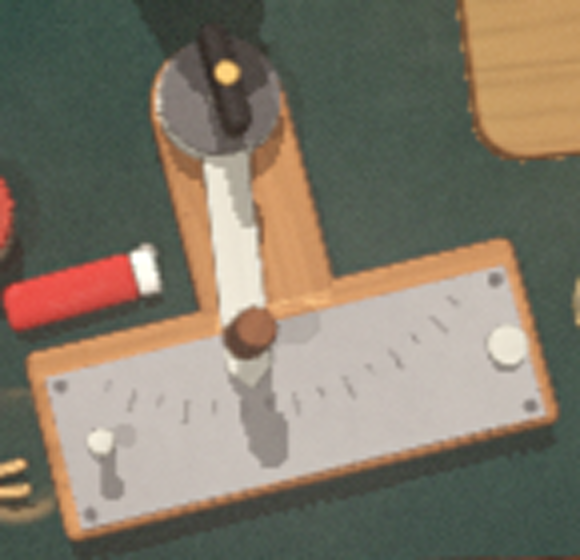

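The crops show everything clearly. In the top crop the gold button on the knob is at (227,72), and the bar's top runs from (211,33) to (236,130). The grip's top is at (253,327), the tall marker's top at (100,440) and the disc at (507,345). In the scene crop the button is at (141,57), the grip's top at (297,196), and the marker runs from (201,400) to (196,450).

```bash
cat > h.py <<'E'
from workcell import arm
import numpy as np, cv2
def ray(n,uv):
    m=arm.camera_model(n);T=m["extrinsics"]
    return T[:3,3],T[:3,:3]@np.linalg.solve(m["K"],[*uv,1.])
def onz(n,uv,z):
    o,d=ray(n,uv);return o+d*(z-o[2])/d[2]
def tri(uv1,uv2):
    A=[];b=[]
    for n,u in(("scene",uv1),("top",uv2)):
        o,d=ray(n,u);d=d/np.linalg.norm(d);P=np.eye(3)-np.outer(d,d);A.append(P);b.append(P@o)
    return np.linalg.lstsq(np.vstack(A),np.hstack(b),rcond=None)[0]
S=lambda u,v:(270+(u-1.5)/4,165+(v-1.5)/4)
T=lambda u,v:(255+(u-1.5)/4,160+(v-1.5)/4)
E
python3 - <<'E'
from h import *
np.set_printoptions(precision=4,suppress=True)
for nm,s,t,z in(("btn",(141,57),(227,72),.087),("post",(297,196),(253,327),.095),("mk",(201,400),(100,440),.052),("disc",(525,228),(507,345),.026)):
    print(nm,tri(S(*s),T(*t)),onz("scene",S(*s),z),onz("top",T(*t),z))
print("barends",onz("top",T(211,33),.085),onz("top",T(236,130),.085))
print("bar scene",onz("scene",S(112,42),.085),onz("scene",S(179,85),.085))
print("hub",onz("top",T(220,97),.038),"mkbase",onz("scene",S(196,452),.020),onz("top",T(104,452),.02))
print("tip",onz("top",T(250,383),.03),onz("scene",S(300,345),.03))
print("can",onz("top",(422,233),.1),"bottle",tri((231,18),(290,4)))
E
```

```text
btn [0.5722 0.013  0.0877] [0.5736 0.0136 0.087 ] [0.5716 0.0119 0.087 ]
post [0.4515 0.0054 0.0981] [0.4542 0.0036 0.095 ] [0.4516 0.005  0.095 ]
mk [0.4038 0.0765 0.0533] [0.4053 0.0767 0.052 ] [0.4033 0.0757 0.052 ]
disc [ 0.4455 -0.1238  0.0254] [ 0.4455 -0.1226  0.026 ] [ 0.4449 -0.1245  0.026 ]
barends [0.5909 0.0186 0.085 ] [0.5444 0.0086 0.085 ]
bar scene [0.5915 0.0193 0.085 ] [0.5501 0.0065 0.085 ]
hub [0.5698 0.0122 0.038 ] mkbase [0.4042 0.0781 0.02  ] [0.398 0.074 0.02 ]
tip [0.4294 0.0021 0.03  ] [0.4284 0.0121 0.03  ]
can [ 0.4614 -0.1825  0.1   ] bottle [0.7759 0.0541 0.3218]
```

```bash
cat >> h.py <<'E'
np.set_printoptions(precision=4,suppress=True)
PIV=np.array([.571,.0127])
def q(a): return np.array([0,np.cos(a/2),np.sin(a/2),0.])
def yaw():
    w=arm.read_state()["eef_rot"];return 2*np.arctan2(w[2],w[1])
def turn(d,step=.1,tmax=None,v=None):
    "turn tool about vertical by d with joint 7 in steps; stop at torque tmax"
    a0=yaw();p=arm.read_state()["eef_pos"];n=int(np.ceil(abs(d)/step))
    for k in range(1,n+1):
        j=arm.solve_ik(p,q(a0+d*k/n));arm.move_joints(j);s=arm.read_state()
        print(k,"yaw %.3f"%yaw(),"tz %.2f"%s["ft_torque"][2],"F",s["contact_force"],"q7 %.2f"%s["joints"][6],"t %.1f"%s["t"])
        if tmax and abs(s["ft_torque"][2])>tmax: break
E
python3 - <<'E'
from h import *
b=np.deg2rad(14)
for k in(-1,0,1):
    print(k,*[arm.solve_ik([*PIV,.07],q(b+k*np.pi+d)) for d in(-.15,1.3)],sep="\n")
E
```

```text
-1
[ 0.4107  0.7992 -0.7052  1.8288  0.7151  0.7875  0.9904]
[-0.8136  1.0369  1.0809  1.9007 -1.1387  0.9908 -2.3483]
0
[ 0.0052  0.679  -0.1415  1.8536  0.1531  0.6195 -1.7067]
[ 0.238   0.7243 -0.4568  1.839   0.4776  0.689  -0.5213]
1
[ 0.4107  0.7992 -0.7052  1.8288  0.7151  0.7875  0.9904]
[-0.8136  1.0369  1.0809  1.9007 -1.1387  0.9908 -2.3483]
```

```bash
python3 - <<'E'
from h import *
b=np.deg2rad(14)
arm.move_to([*PIV,.2],q(b)); arm.grip(.06)
print(arm.move_l([*PIV,.07],velocity=.12,max_force=10))
arm.grip(0.0,squeeze=30);s=arm.read_state();print(s["t"],s["width"],s["gripper_force"],s["contact_force"],s["eef_pos"],yaw())
turn(1.22,.15)
print(arm.read_state()["eef_pos"])
cv2.imwrite("pics/top1.png",cv2.resize(arm.camera("top")[140:300,240:410,::-1],None,fx=3,fy=3))
E
```

```text
False
5.2083 0.012663600603085384 29.999989438802004 [0.0828 0.1291 0.5108] [0.571  0.0127 0.07  ] 0.24462902205881776
1 yaw 0.376 tz -0.31 F [ 0.9106 -0.3022  0.5754] q7 -1.56 t 5.5
2 yaw 0.509 tz -0.31 F [ 1.6413 -1.0966  0.2367] q7 -1.46 t 5.7
3 yaw 0.644 tz -0.27 F [ 2.832  -3.0835 -0.1291] q7 -1.35 t 6.0
4 yaw 0.778 tz -0.23 F [ 3.5245 -3.2372 -1.1541] q7 -1.24 t 6.2
5 yaw 0.914 tz -0.27 F [ 4.4019 -4.6739 -2.0411] q7 -1.13 t 6.5
6 yaw 1.050 tz -0.32 F [ 4.7844 -5.3071 -3.155 ] q7 -1.02 t 6.7
7 yaw 1.185 tz -0.22 F [ 6.1801 -4.0672 -2.6694] q7 -0.91 t 7.0
8 yaw 1.321 tz -0.30 F [ 6.1744 -5.4335 -2.9965] q7 -0.80 t 7.2
9 yaw 1.456 tz -0.17 F [ 6.7119 -3.6014 -3.4242] q7 -0.69 t 7.5
[0.5724 0.0117 0.0701]
```

```bash
python3 - <<'E'
from h import *
arm.grip(.06);p=arm.read_state()["eef_pos"];arm.move_l([*PIV,.2],velocity=.2)
arm.move_l([.47,-.15,.28],velocity=.25)
a=arm.camera("top")[140:300,240:410,::-1];b=arm.camera("scene")[160:310,260:430,::-1]
cv2.imwrite("pics/t2.png",cv2.resize(a,None,fx=3,fy=3,interpolation=cv2.INTER_CUBIC))
print(arm.read_state()["t"])
E
```

```text
10.2167
```

View pics/t2.png

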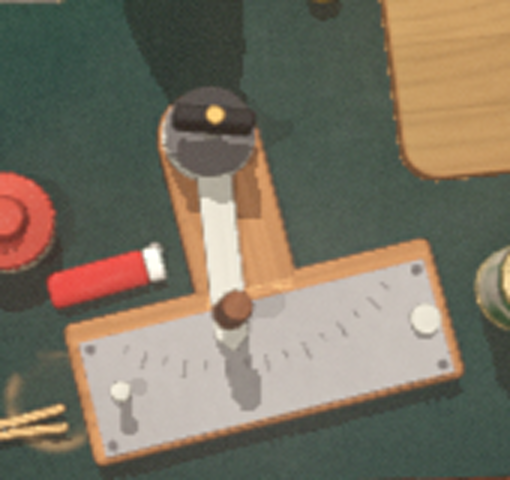

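The top view shows the bar lying across at about 83° yaw, so the knob is at about 1.2 rad, and the arm hasn't moved. Next is the swing.

```bash
sed -i 's/^PIV=.*/PIV=np.array([.5725,.012])/' h.py; cat >> h.py <<'E'
def arc(t,z=.071,r=.12): return np.array([PIV[0]-r*np.cos(t),PIV[1]-r*np.sin(t),z])
E
python3 - <<'E'
from h import *
t0=np.deg2rad(3.7);m=np.array([.404,.0765])-PIV;t1=np.arctan2(-m[1],-m[0]);print(t1)
P=arc(t0)
arm.move_to([*P[:2],.18],q(t0));arm.grip(.07)
if arm.move_l(P,velocity=.12,max_force=10): raise SystemExit("touched")
arm.grip(0,squeeze=20);s=arm.read_state();print(s["t"],s["width"],s["contact_force"])
for t in np.linspace(t0,t1,9)[1:]:
    arm.move_l(arc(t),q(t),velocity=.06);s=arm.read_state();e=s["eef_pos"][:2]-PIV
    print(t,np.arctan2(-e[1],-e[0]),s["contact_force"],s["t"])
arm.grip(.07);arm.move_l([*arc(t1)[:2],.2],velocity=.2);arm.move_l([.47,-.17,.28],velocity=.25)
cv2.imwrite("pics/t3f.png",arm.camera("top")[:,:,::-1]);cv2.imwrite("pics/s3f.png",arm.camera("scene")[:,:,::-1])
for n,(r,c) in dict(t=(160,255),s=(165,270)).items():
    cv2.imwrite(f"pics/{n}3.png",cv2.resize(cv2.imread(f"pics/{n}3f.png")[r:r+140,c:c+150],None,fx=4,fy=4,interpolation=cv2.INTER_CUBIC))
E
```

```text
-0.3655821121222799
13.9917 0.018281782929258607 [-0.5878  0.1525 -0.1189]
0.010807270518031431 0.008918055015764707 [ 0.4908  0.6161 -0.0508] 14.25
-0.04296264128772734 -0.043898160769961475 [-0.4418  1.3427 -0.1146] 14.5083
-0.0967325530934861 -0.09560811679858107 [-1.1424  0.7478  0.1948] 14.7667
-0.15050246489924488 -0.15020128296234198 [-1.0883 -0.3276  1.2928] 15.025
-0.20427237670500362 -0.20399017978798994 [-2.1924  0.3932  1.8324] 15.2833
-0.2580422885107624 -0.25836975182057215 [-2.8847  1.9668  1.9768] 15.5417
-0.31181220031652124 -0.31105669052050994 [-2.8497  1.8656  2.9735] 15.8
-0.3655821121222799 -0.36389518724294184 [-4.5299  2.1916  3.1036] 16.0583
```

View pics/t3.png

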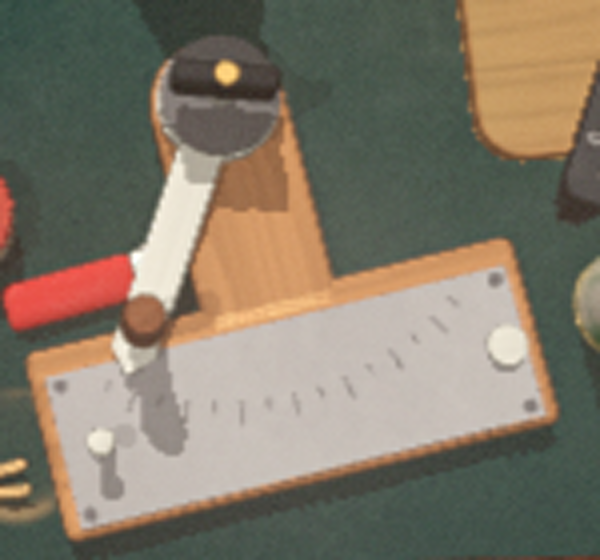

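View pics/s3.png

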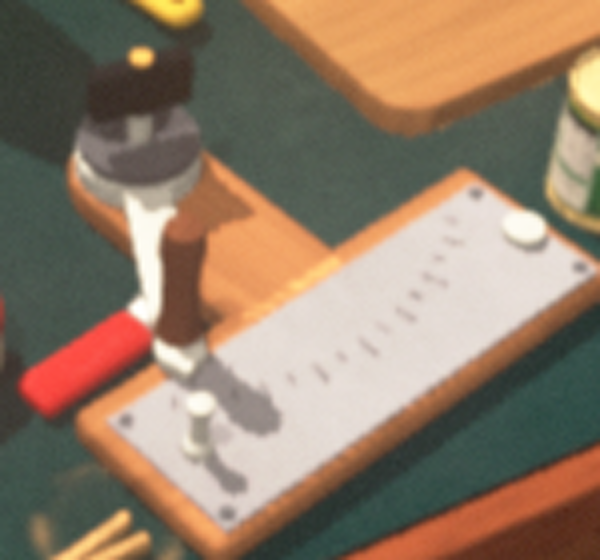

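The arm now points close to the tall marker. In the top crop the grip's top is at about (147,317) and the marker at (100,440). In the scene crop the grip's top is at (188,228). I'll measure the bearings in numbers.

```bash
python3 - <<'E'
from h import *
def ang(p,c): d=c[:2]-p[:2];return np.rad2deg(np.arctan2(-d[1],-d[0])),np.hypot(*d[:2])
for n,F,k in(("top",T,((227,72),(147,317),(100,440))),("scene",S,((141,57),(188,228),(201,400)))):
    b,p,m=[onz(n,F(*u),z) for u,z in zip(k,(.087,.095,.052))]
    print(n,b,p,m,"post",ang(b,p),"marker",ang(b,m),"piv:",ang(PIV,p),ang(PIV,m))
# post mask centroid before/after, arm edges
im=cv2.imread("pics/t3f.png");hsv=cv2.cvtColor(im,cv2.COLOR_BGR2HSV)
# grip's dark brown in top view
g=((im[...,2]<150)&(im[...,2]>60)&(im[...,2]>1.5*im[...,0])&(im[...,1]<.75*im[...,2])).astype(np.uint8)
g[:225]=0;g[:,:280]=0;g[255:]=0;g[:,303:]=0
n,l,st,c=cv2.connectedComponentsWithStats(g);i=1+st[1:,4].argmax();print("postblob",st[i],c[i])
# arm edges: bright low-saturation pixels on the bar, rows 200..232
L=[];R=[]
for v in range(200,232):
    r=np.where((hsv[v,283:313,1]<60)&(hsv[v,283:313,2]>110))[0]
    if len(r)>4: L.append((283+r[0],v));R.append((283+r[-1],v))
    
for nm,E in(("L",L),("R",R)):
    w=np.array([onz("top",e,.03)[:2] for e in E]);vx,vy,x,y=cv2.fitLine(w.astype(np.float32),cv2.DIST_HUBER,0,.01,.01).ravel()
    print(nm,len(E),"dir",np.rad2deg(np.arctan(vy/vx)),"offset from PIV mm",1e3*((x-PIV[0])*-vy+(y-PIV[1])*vx)*np.sign(vx))
E
```

```text
top [0.5716 0.0119 0.087 ] [0.4574 0.0529 0.095 ] [0.4033 0.0757 0.052 ] post (np.float64(-19.73945107452751), np.float64(0.12132416844462354)) marker (np.float64(-20.768845806989532), np.float64(0.17998692978930428)) piv: (np.float64(-19.5578254553366), np.float64(0.12212394054780305)) (np.float64(-20.64161982194227), np.float64(0.18077945011299326))
scene [0.5736 0.0136 0.087 ] [0.4587 0.0545 0.095 ] [0.4053 0.0767 0.052 ] post (np.float64(-19.583413823727536), np.float64(0.121977111376838)) marker (np.float64(-20.558279704895014), np.float64(0.17973984555439193)) piv: (np.float64(-20.46259432933282), np.float64(0.12149565951420967)) (np.float64(-21.156666582178087), np.float64(0.17928565742112415))
postblob [285 235  15  11  57] [291.5263 241.6316]
L 32 dir -21.267443 offset from PIV mm 9.993932882547377
R 32 dir -18.89978 offset from PIV mm -9.471678208284867
```

Both views put the arm about 0.8° short of the marker, so I'll nudge it, then tighten.

```bash
python3 - <<'E'
from h import *
t0=-.3656;t1=t0-.014;P=arc(t0)
arm.move_to([*P[:2],.16],q(t0))
if arm.move_l(P,velocity=.12,max_force=10): raise SystemExit("touched")
arm.grip(0,squeeze=20)
arm.move_l(arc(t1),q(t1),velocity=.02);arm.pause(.2);e=arm.read_state()["eef_pos"][:2]-PIV;print(np.arctan2(-e[1],-e[0]),t1)
arm.grip(.05);arm.move_l([*arc(t1)[:2],.19],velocity=.2)
# tighten
a=1.456
arm.move_to([*PIV,.17],q(a));arm.grip(.06)
cv2.imwrite("pics/t4f.png",arm.camera("top")[:,:,::-1])
if arm.move_l([*PIV,.07],velocity=.12,max_force=10): raise SystemExit("touched")
arm.grip(0,squeeze=35);print(arm.read_state()["contact_force"],arm.read_state()["ft_torque"],yaw())
turn(-1.05,.15); turn(-.35,.04,tmax=.9)
print(arm.read_state()["eef_pos"])
E
```

```text
-0.3788691714525991 -0.3796
[0.004  0.0123 1.031 ] [-0.0722 -0.1339  0.0975] 1.4562175484125228
1 yaw 1.329 tz 0.27 F [-0.8012 -0.6212  0.8303] q7 -0.82 t 27.4
2 yaw 1.200 tz 0.24 F [-1.3371 -0.7492  2.7147] q7 -0.93 t 27.7
3 yaw 1.070 tz 0.23 F [-2.9613 -0.4189  3.8345] q7 -1.04 t 27.9
4 yaw 0.939 tz 0.24 F [-4.9326 -0.6536  5.3379] q7 -1.15 t 28.2
5 yaw 0.808 tz 0.30 F [-5.0188 -0.2223  6.935 ] q7 -1.25 t 28.4
6 yaw 0.677 tz 0.30 F [-5.1899  0.1416  5.4845] q7 -1.36 t 28.7
7 yaw 0.546 tz 0.24 F [-5.5324  1.6221  6.8744] q7 -1.47 t 28.9
8 yaw 0.415 tz 0.16 F [-6.1841  1.4562  7.163 ] q7 -1.57 t 29.2
1 yaw 0.382 tz -0.15 F [-3.6292 -0.6877  5.0576] q7 -1.60 t 29.4
2 yaw 0.343 tz 0.02 F [-4.6968  0.5766  5.5165] q7 -1.63 t 29.7
3 yaw 0.304 tz -0.02 F [-3.5752 -0.099   5.7341] q7 -1.66 t 29.9
4 yaw 0.265 tz -0.07 F [-3.2754 -0.02    5.4064] q7 -1.69 t 30.2
5 yaw 0.227 tz 0.02 F [-3.6311  0.8741  5.6951] q7 -1.72 t 30.4
6 yaw 0.189 tz 0.41 F [-4.0425  0.2542  6.0577] q7 -1.75 t 30.7
7 yaw 0.151 tz 0.70 F [-3.8671  0.0806  4.9427] q7 -1.78 t 30.9
8 yaw 0.110 tz 0.69 F [-3.7024  0.6423  3.9917] q7 -1.82 t 31.2
9 yaw 0.069 tz 0.90 F [-2.5984  0.7714  4.2258] q7 -1.85 t 31.4
[0.5718 0.0129 0.0699]
```

The torque climbs from a yaw of 0.19, so the knob has reached its stop. I'll release, back off and check.

```bash
python3 - <<'E'
from h import *
arm.grip(.06);p=arm.read_state()["eef_pos"];arm.move_l([p[0],p[1],.2],velocity=.2);arm.move_l([.47,-.17,.28],velocity=.25)
cv2.imwrite("pics/t5f.png",arm.camera("top")[:,:,::-1]);cv2.imwrite("pics/s5f.png",arm.camera("scene")[:,:,::-1])
a,b=[cv2.resize(cv2.imread(f"pics/{n}5f.png")[r:r+140,c:c+100],None,fx=4,fy=4,interpolation=cv2.INTER_CUBIC) for n,r,c in(("t",160,255),("s",165,270))]
cv2.imwrite("pics/ts5.png",np.hstack([a,b]));print(arm.read_state()["t"])
im=cv2.imread("pics/t5f.png");hsv=cv2.cvtColor(im,cv2.COLOR_BGR2HSV);L=[];R=[]
for v in range(200,232):
    r=np.where((hsv[v,283:313,1]<60)&(hsv[v,283:313,2]>110))[0]
    if len(r)>4: L.append((283+r[0],v));R.append((283+r[-1],v))
for E in(L,R):
    w=np.array([onz("top",e,.03)[:2] for e in E]);vx,vy,x,y=cv2.fitLine(w.astype(np.float32),cv2.DIST_HUBER,0,.01,.01).ravel()
    print(np.rad2deg(np.arctan(vy/vx)))
for f in("top0","t5f"):
    g=(cv2.imread(f"pics/{f}.png").max(2)<62).astype(np.uint8);g[:166]=0;g[196:]=0;g[:,:300]=0;g[:,326:]=0
    n,l,st,c=cv2.connectedComponentsWithStats(g);i=1+st[1:,4].argmax();print(f,st[i],cv2.minAreaRect(np.argwhere(l==i)[:,::-1].astype(np.float32)))
E
```

```text
34.1667
-21.97277
-20.299597
top0 [304 166   6  19  31] ((306.40875244140625, 175.15768432617188), (18.422880172729492, 1.9968857765197754), 75.0685806274414)
t5f [304 166   5  16  20] ((306.0294494628906, 173.61766052246094), (15.279744148254395, 1.697749376296997), 75.96376037597656)
```

View pics/ts5.png

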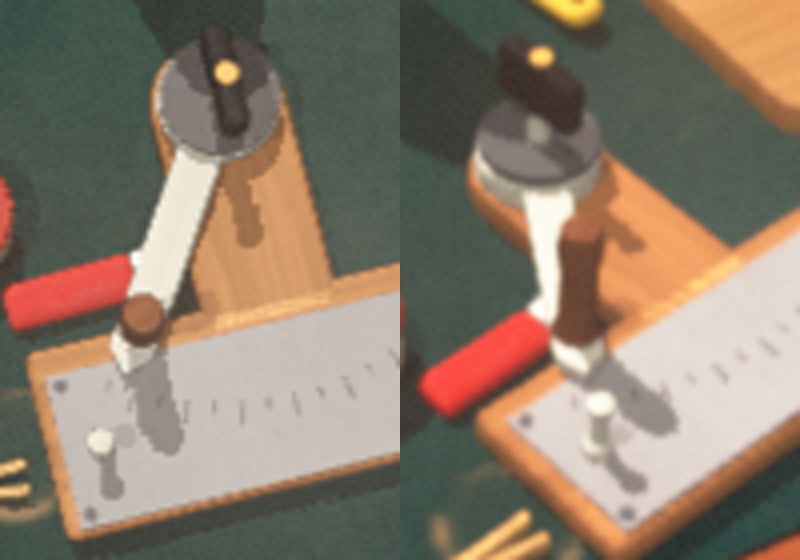

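The knob bar is back at its starting angle, on its stop. The arm's bearing is -21.1° and the marker's is about -20.8°, so they agree. The robot is clear of everything.

```bash
python3 -c "
from workcell import arm
print(arm.job_done())"
```

```text
the job is handed in; nothing more can be done
None
```

I loosened the wing knob by about 70°, swung the arm to point at the tall slim marker (within about 0.5° in the camera images), turned the knob back tight onto its stop, and handed the job in at about 34 s.

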